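# Index and lock a swivel vise at the repair cafe

## Task

Set the swivel vise to its fourth notch: swing it clockwise (seen from above) by its upright handle until it meets its hard stop, then bring it back four clicks the other way from the notch at the stop and let it rest there. Then press the locking lever all the way down so that the vise stays put, and leave the tools and jars around it alone.

Things in the scene. Friction and masses are not known exactly. Their poses are not given: they have to be found in the camera images.
- base: Round grey cast base of the swivel vise, fixed to the table, 200 mm across its foot, 45 mm tall. Origin on the vertical swivel axis, at the table surface. Its outside is alike all round and does not show where the stop is: the stop's direction differs from start to start by up to 50 degrees and can only be felt.
- vise: The turning part on the base: steel turntable (top 57 mm above the table) with a vise (jaws to 107 mm) clamping a yellow tube (to 111 mm). Origin on the swivel axis at table level; x points to the handle, z up. It clicks into a notch every 20 degrees; leaving a notch takes about 4 to 7 N at the handle; let go, it snaps into the nearest notch.
- handle (a point): Grip point of the vise's upright handle, on its axis, 95 mm above the table, 120 mm from the swivel axis. Turning carries it round that circle. Clockwise from above it ends at a hard stop 2 degrees past notch zero (let go there, it rests in notch zero); anticlockwise follow seven more notches. It starts in the 2nd to 6th notch after zero. 12 to 25 N is enough to feel the stop.
- sleeve: The handle's round wooden sleeve, 25 mm across, from 60 to 122 mm above the table. It spins freely about its own vertical axis, so a gripper holding it need not turn with the vise. Origin on its axis at its underside. Nothing on the vise above 60 mm height is nearer than 65 mm to its axis.
- lock_knob (a point): Centre of the black 24 mm ball on the locking lever, which points radially outward from the turntable, 80 degrees clockwise of the handle seen from above. Raised, the ball is 109 mm above the table and 123 mm from the swivel axis; fully down 64 mm above the table and 140 mm from the axis (level hinge 70 mm from the axis, 64 mm high; bar 14 x 7 mm). Nothing under it but base and table.
- lock (a joint): Locking lever: 0 raised (start), 0.70 rad fully down. A push from above of about 5 to 8 N on the ball moves it and it stays where it is left. Its tooth enters the ring of notches: it goes fully down only when the vise sits in a notch, otherwise it stops short, near 0.4. Once down it holds the vise against turning.
- screwdriver: Bystander: screwdriver with a black handle, 190 mm long, lying; leave it alone. Origin under its middle.
- spanner: Bystander: steel spanner, 170 mm long, lying; leave it alone. Origin under its middle.
- mug: Bystander: white mug, 80 mm wide, 90 mm tall, upright; leave it alone. Origin under its middle.
- jar: Bystander: closed glass jar, 68 mm wide, 100 mm tall, upright; leave it alone. Origin under its middle.

How it is judged:
By the outcome, as a careful person would: the job done as asked, in the order asked, and still so for the second after the job is handed in, with the robot touching nothing.
It also fails if it takes over 67 s, if anything falls off the work surface, if the arm or the gripper's body presses on something with over 40 N, if the wrist force passes 120 N, or if a joint passes its speed limit or range.

## Robot

A 7-joint arm with a two-finger parallel gripper is mounted at the origin on the work surface. World frame = base frame: x ahead of the robot, y to its left, z up, the work surface at z = 0. Lengths are in mm, angles in rad, forces in N, time in s.
With the tool pointing down it reaches from about 350 to 900 mm from the base axis. Payload 8.1 kg.
Tool frame: the origin (TCP) lies on the centre line of the jaws, within the pads' length; the fingertips stand 22 mm ahead of it and the grasp point (between the pads) lies 3 mm ahead of it; z points along the fingers, y is the direction in which the jaws open and shut (so a half turn about z gives the same grasp; the last joint's range is limited). The gripper opens to 85 mm and grips with 20 to 120 N. Pads are 22 mm wide; open, the fingers measure 114 mm over their backs; the gripper's body (76 mm by 85 mm) begins 54 mm behind the grasp point. The pads swing forward as they close: fully open they stand 13 mm farther back than shut.
Start: joints at [1.003, 0.434, 0.025, 1.573, -0.012, 1.134, -0.075], TCP at [280.132, -558.718, 253.323] pointing down, gripper open.
Joint ranges: [-2.62, 2.62], [-0.44, 2.09], [-1.27, 1.32], [0.08, 2.57], [-1.32, 4.46], [0.12, 2], [-2.74, 2.74]. Speed limits (rad/s): [2.22, 2.22, 3.01, 3.01, 3.14, 3.14, 3.14].

## Interface

Orientations are given as a unit quaternion [x, y, z, w].
In Python, from plant import bot gives the robot as it stands. The module is installed in compiled form; this text tells all that it offers.
- The arm moves only by the tool arm_command, never from a script. Its argument "deltas" is a list of rows, each a list of 3 entries, a list of its own where there are three numbers: the turn, a rotation vector about the tool's x, y, z in rad, then the shift along the tool's x, y, z in cm, then the gripper command: -1 is fully open, 1 is shut, values between are in proportion. A call has 1 to 5 rows; each row shifts and turns the pose as measured when the row begins, along the tool's axes as they then stand; what a row does not reach is not made up. A row lasts 1/10 s, in which the tool goes at most 50 mm and 8.59 degrees, less where a joint would pass 70% of its speed; a pose out of reach is approached as far as the arm can. A call with a gripper value outside its range is refused whole. The fingers move at their own pace and stop on an object; "squeeze" is the grip in N (left out, the last holds). Time passes only in rows, so rows that do not move let the fingers close. It gives the time, the measured TCP pose, the force and the opening at its end, in the units of the state.
- bot.get_state(): the state, without advancing time (a new reading comes with each control period).
- bot.grab_frame(name): name is "scene" or "top"; returns a dict with "frame" (480x640x3 uint8, blue, green, red), "K" (3x3 intrinsics, pixels), "world_from_camera" (4x4, takes a point from camera to world coordinates). Camera axes: x right, y down, z forward; pixel columns grow to the right and rows downward; lengths in mm; the calibration is good to about 2 mm. A picture is of the moment at which its call begins. There is no depth.
- bot.job_done(): hands the job in, once; it reports no verdict.
Trained networks look in the newest picture that a camera, given by its name, has taken for a name from the list of things; names that differ only in an ending like _2 or _b are one class to them, and where a whole thing is asked for, a point or a joint stands for the part that bears it (a point fixed in the world has none). Each returns a list of dicts, best first, with "confidence" (0 to 1); they miss things now and then, are a little off and sometimes report something else, mostly with a low value. They report only what shows in the picture. A call takes as long as a camera call.
- bot.cut_out(camera, thing): "region" (480x640 bool, what is visible of it) and "centre" ([column, row] in pixels, amid what is visible of it).
- bot.tip_of(camera, thing): "centre" ([column, row] in pixels: a listed point, or the origin of a listed thing).
The state is a dict: "time_s": time; "qpos": joint angles; "joint_vel": joint speeds; "joint_torque": joint torques, N m; "position": TCP position; "ee_rot": TCP orientation; "wrist_force": force on the tool from outside, world axes, zero at the start; "moment": the same for the moment, N m; "finger_gap": opening from 0.0 (shut) to 1.0 (fully open).
Only numpy, scipy, OpenCV 4.12 (cv2) and the standard library are available. Lean on these libraries where they do the work, as an engineer would, in place of code of your own. Each camera call takes 0.05 s, during which the arm holds its last target. There are 200 camera calls.

## Working session

There is one attempt and no reset: what is moved stays moved. The work goes in short steps, Python scripts to look and compute and a tool call to move; the robot and the scene stay as the last step left them, time stands still between calls to the robot, and variables do not carry over. Pictures are saved under pics/ and viewed, about 8 in all and at most 12, crops included, and the job is handed in when it is done.

Besides the shell and the picture viewer there is one more tool, called after ">>>" as name(argument=value, ...), one argument or row to a line, values as JSON. arm_command: Moves the arm, as the interface text tells. Its arguments: {"type":"object","properties":{"deltas":{"type":"array"},"squeeze":{"type":"number"}},"required":["deltas"]}

```bash
mkdir -p pics; cat > h.py <<'E'
import numpy as np, cv2
from plant import bot
from scipy.spatial.transform import Rotation as R
def px2w(f,c,z):
    K=f["K"];T=np.array(f["world_from_camera"]);d=T[:3,:3]@np.linalg.inv(K)@np.array([c[0],c[1],1.]);o=T[:3,3]
    return o+d*(z-o[2])/d[2]
def look(cam,things,save=None):
    f=bot.grab_frame(cam)
    if save: cv2.imwrite(f"pics/{save}.png",f["frame"])
    for t,z in things:
        for d in bot.tip_of(cam,t)[:2]:
            print(cam,t,round(d["confidence"],2),np.round(d["centre"],1),np.round(px2w(f,d["centre"],z),1))
    return f
def st():
    s=bot.get_state();print(round(s["time_s"],2),np.round(s["position"],1),np.round(R.from_quat(s["ee_rot"]).as_matrix(),3).tolist(),np.round(s["wrist_force"],1),round(s["finger_gap"],2),np.round(s["qpos"],3));return s
E
python3 - <<'E'
from h import *
T=[("base",0),("vise",0),("handle",95),("sleeve",60),("lock_knob",109),("screwdriver",0),("spanner",0),("mug",0),("jar",0)]
look("top",T,"top0");look("scene",T,"scene0");st()
E
```

```text
top vise 0.59 [345.4 245.9] [482.  -39.9   0. ]
top handle 0.83 [372.3 201.2] [581.8 -98.8  95. ]
top sleeve 0.38 [371.5 204.6] [ 579.5 -100.4   60. ]
top lock_knob 0.75 [372.  204.2] [572.2 -96.7 109. ]
top lock_knob 0.61 [400.1 269.3] [ 421.1 -161.9  109. ]
top screwdriver 0.97 [424.  300.4] [ 346.1 -239.9    0. ]
top spanner 0.86 [271.7 291.8] [363.2 145.9   0. ]
top mug 0.66 [227.  216.1] [555.3 265.4   0. ]
top jar 0.85 [455.1 230.1] [ 526.  -321.2    0. ]
scene base 0.35 [436.7 308. ] [555.3 267.8   0. ]
scene handle 0.89 [245.4 267.4] [578.8 -96.2  95. ]
scene sleeve 0.6 [284.3 254.8] [517.4 -38.   60. ]
scene sleeve 0.51 [245.2 279.9] [584.4 -99.3  60. ]
scene lock_knob 0.67 [227.9 197.4] [ 431.1 -166.3  109. ]
scene screwdriver 0.76 [218.5 197.3] [ 342.4 -228.7    0. ]
scene spanner 0.62 [382.1 219.5] [349.9 148.8   0. ]
scene mug 0.86 [435.9 307. ] [553.3 266.3   0. ]
1.0 [ 280.1 -558.7  253.3] [[0.894, 0.448, 0.0], [0.448, -0.894, -0.0], [0.0, 0.0, -1.0]] [-1.4 -0.1 -0.6] 1.0 [ 1.003  0.434  0.025  1.573 -0.012  1.134 -0.075]
```

View pics/top0.png

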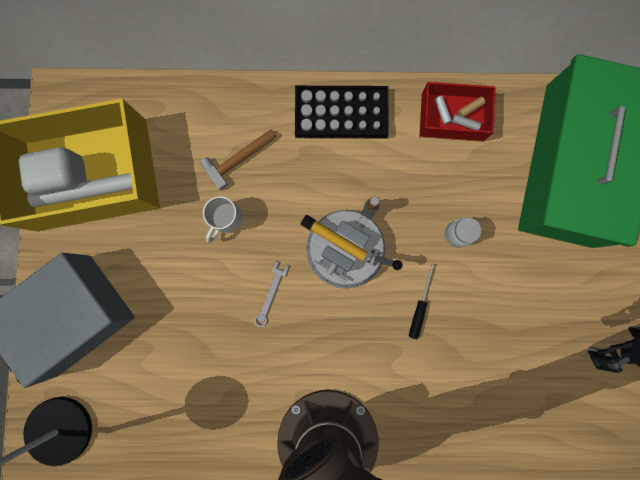

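View pics/scene0.png

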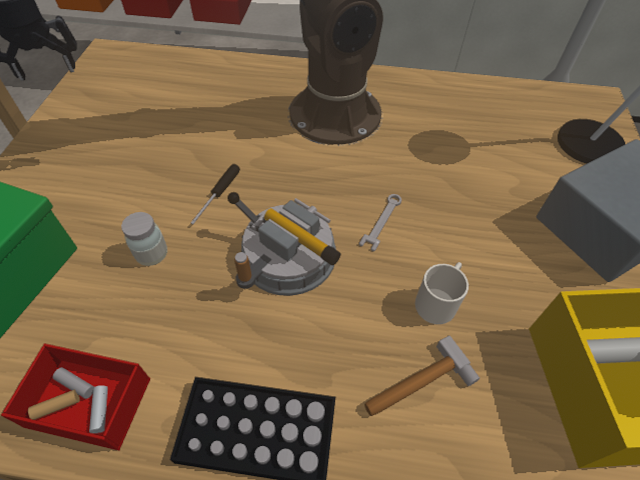

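```bash
python3 - <<'E'
from h import *
f=bot.grab_frame("top")
for t in["base","vise"]:
  for d in bot.cut_out("top",t)[:2]:
    ys,xs=np.nonzero(d["region"]);print(t,d["confidence"],d["centre"],xs.min(),xs.max(),ys.min(),ys.max())
    for z in(0,45): 
      c=cv2.minEnclosingCircle(np.c_[xs,ys].astype(np.float32));print(c,px2w(f,c[0],z).round(1))
# circle fit from handle & knob
h=np.array([580.5,-97.5]);k=np.array([426,-164.])
from scipy.optimize import fsolve
for g in([490,-40],[520,-40]):print(fsolve(lambda c:[np.hypot(*(h-c))-120,np.hypot(*(k-c))-123],g))
print(np.array(f["world_from_camera"]).round(2))
E
```

```text
base 0.86 [318.8, 276.3] 307 380 239 287
((343.9375, 253.9791717529297), 38.013309478759766) [461.2 -36.3   0. ]
((343.9375, 253.9791717529297), 38.013309478759766) [458.7 -34.6  45. ]
vise 0.56 [349.3, 244.5] 301 401 196 283
((351.1869812011719, 243.59349060058594), 55.03828430175781) [488.1 -54.7   0. ]
((351.1869812011719, 243.59349060058594), 55.03828430175781) [484.4 -52.2  45. ]
[470.57832688 -49.36242862]
[470.57832688 -49.36242862]
[[ 1.00000e-02 -1.00000e+00  9.00000e-02  3.94750e+02]
 [-1.00000e+00 -1.00000e-02  0.00000e+00  8.93000e+00]
 [ 0.00000e+00 -9.00000e-02 -1.00000e+00  1.15899e+03]
 [ 0.00000e+00  0.00000e+00  0.00000e+00  1.00000e+00]]
```

Both views agree. The handle is at about (580, -97) and shows in the top image at (375, 203). The turntable centre (346, 247) is at about (477, -39), and the knob (397, 265) is 80° clockwise of the handle. The handle therefore points at about -29°. I'll move above the handle and line the tool axes up with the world axes.

```bash
cat >> h.py <<'E'
def plan(tgt,n,yaw=90.,g=-1):
    """rows from present pose to tgt, tool x at world yaw, tool down"""
    s=bot.get_state();p=s["position"];m=R.from_quat(s["ee_rot"]);p=np.array(p,float)
    goal=R.from_matrix(np.c_[[np.cos(np.radians(yaw)),np.sin(np.radians(yaw)),0],[np.sin(np.radians(yaw)),-np.cos(np.radians(yaw)),0],[0,0,-1]])
    rv=(m.inv()*goal).as_rotvec()/n;d=(np.array(tgt)-p)/n/10
    rows=[]
    for i in range(n):
        rows.append([np.round(rv,3).tolist(),np.round(m.inv().apply(d),2).tolist(),g]);m=m*R.from_rotvec(rv)
    for i in range(0,n,5):print(rows[i:i+5])
E
python3 -c "
from h import *
plan([580,-97,200],15)"
```

```text
[[[0.0, 0.0, -0.074], [3.17, -1.86, 0.36], -1], [[0.0, 0.0, -0.074], [3.29, -1.62, 0.36], -1], [[0.0, 0.0, -0.074], [3.4, -1.37, 0.36], -1], [[0.0, 0.0, -0.074], [3.5, -1.12, 0.36], -1], [[0.0, 0.0, -0.074], [3.57, -0.86, 0.36], -1]]
[[[0.0, 0.0, -0.074], [3.62, -0.59, 0.36], -1], [[0.0, 0.0, -0.074], [3.66, -0.32, 0.36], -1], [[0.0, 0.0, -0.074], [3.67, -0.05, 0.36], -1], [[0.0, 0.0, -0.074], [3.66, 0.22, 0.36], -1], [[0.0, 0.0, -0.074], [3.64, 0.49, 0.36], -1]]
[[[0.0, 0.0, -0.074], [3.59, 0.76, 0.36], -1], [[0.0, 0.0, -0.074], [3.53, 1.02, 0.36], -1], [[0.0, 0.0, -0.074], [3.44, 1.27, 0.36], -1], [[0.0, 0.0, -0.074], [3.34, 1.53, 0.36], -1], [[0.0, 0.0, -0.074], [3.22, 1.77, 0.36], -1]]
```

>>> arm_command(
  deltas=[
    [[0,0,-0.074],[3.2,-1.9,0.3],-1],
    [[0,0,-0.074],[3.3,-1.6,0.3],-1],
    [[0,0,-0.074],[3.4,-1.4,0.3],-1],
    [[0,0,-0.074],[3.5,-1.1,0.3],-1],
    [[0,0,-0.074],[3.6,-0.9,0.3],-1],
  ],
  squeeze=60,
)

```text
time_s: 1.65
position: [378.3, -404.8, 237.6]
ee_rot: [0.914, 0.406, -0.002, 0.002]
wrist_force: [0.9, -0.7, -0.6]
finger_gap: 0.998
```

>>> arm_command(
  deltas=[
    [[0,0,-0.074],[3.6,-0.6,0.3],-1],
    [[0,0,-0.074],[3.7,-0.3,0.3],-1],
    [[0,0,-0.074],[3.7,0,0.3],-1],
    [[0,0,-0.074],[3.7,0.2,0.3],-1],
    [[0,0,-0.074],[3.6,0.5,0.3],-1],
  ],
)

```text
time_s: 2.15
position: [481.1, -243.6, 222.3]
ee_rot: [0.819, 0.573, -0.002, 0.003]
wrist_force: [0.9, 0.3, 0.5]
finger_gap: 0.998
```

>>> arm_command(
  deltas=[
    [[0,0,-0.074],[3.6,0.8,0.3],-1],
    [[0,0,-0.074],[3.5,1.0,0.3],-1],
    [[0,0,-0.074],[3.4,1.3,0.3],-1],
    [[0,0,-0.074],[3.3,1.5,0.3],-1],
    [[0,0,-0.074],[3.2,1.8,0.3],-1],
  ],
)

```text
time_s: 2.65
position: [581.2, -82.3, 206.7]
ee_rot: [0.695, 0.719, -0.002, 0.004]
wrist_force: [-0.1, -0.5, -0.9]
finger_gap: 1.005
```

```bash
python3 -c "
from h import *
st();plan([580,-97,200],5)"
```

```text
2.65 [581.2 -82.3 206.7] [[-0.034, 0.999, 0.003], [0.999, 0.034, -0.008], [-0.008, 0.003, -1.0]] [-0.1 -0.5 -0.9] 1.0 [ 0.32   0.447 -0.385  1.707  0.2    1.024 -0.101]
[[[0.001, 0.002, 0.007], [-0.29, -0.03, 0.14], -1], [[0.001, 0.002, 0.007], [-0.29, -0.03, 0.14], -1], [[0.001, 0.002, 0.007], [-0.29, -0.03, 0.14], -1], [[0.001, 0.002, 0.007], [-0.29, -0.03, 0.13], -1], [[0.001, 0.002, 0.007], [-0.29, -0.03, 0.13], -1]]
```

>>> arm_command(
  deltas=[
    [[0.003,0.005,0.02],[-0.8,0,0.5],-1],
    [[0.003,0.004,0.015],[-0.7,0,1.5],-1],
    [[0,0,0],[0,0,3],-1],
    [[0,0,0],[0,0,3],-1],
    [[0,0,0],[0,0,2.6],-1],
  ],
)

```text
time_s: 3.15
position: [586.1, -93.3, 98.9]
ee_rot: [0.706, 0.708, 0.003, 0.001]
wrist_force: [-0.8, -0.6, 0.7]
finger_gap: 1.0
```

```bash
python3 -c "
from h import *
st();look('top',[],'g1');f=look('scene',[],'g2')"; python3 -c "
import cv2,numpy as np
a=cv2.imread('pics/g1.png')[150:310,260:460];b=cv2.imread('pics/g2.png')[150:310,170:370]
cv2.imwrite('pics/g.png',cv2.resize(np.hstack([a,b]),None,fx=2,fy=2,interpolation=2))"
```

```text
3.15 [586.1 -93.3  98.9] [[-0.004, 1.0, 0.005], [1.0, 0.004, 0.004], [0.004, 0.005, -1.0]] [-0.8 -0.6  0.7] 1.0 [ 0.311  0.576 -0.345  1.797  0.252  0.807 -0.154]
```

View pics/g.png

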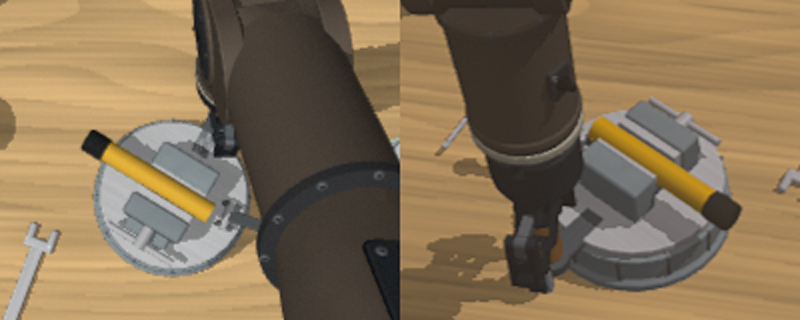

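The scene crop shows the sleeve at about (545, 245), between the jaws with one finger in front of it. I'll nudge a few mm towards the estimate and close.

>>> arm_command(
  deltas=[
    [[0,0,0],[-0.4,-0.5,0],-1],
    [[0,0,0],[0,0,0],1],
    [[0,0,0],[0,0,0],1],
    [[0,0,0],[0,0,0],1],
    [[0,0,0],[0,0,0],1],
  ],
  squeeze=50,
)

```text
time_s: 3.75
position: [579.7, -99.9, 100.7]
ee_rot: [0.707, 0.707, 0.002, 0.0]
wrist_force: [-0.8, 0.3, 0.2]
finger_gap: 0.327
```

>>> arm_command(
  deltas=[
    [[0,0,0],[0,0,0],1],
    [[0,0,0],[0,0,0],1],
  ],
)

```text
time_s: 3.95
position: [579.2, -99.4, 101.2]
ee_rot: [0.707, 0.707, 0.002, -0.0]
wrist_force: [1.0, -1.0, -5.2]
finger_gap: 0.279
```

>>> arm_command(
  deltas=[
    [[0,0,0],[-1.05,-0.7,0],1],
    [[0,0,0],[-1.0,-0.8,0],1],
    [[0,0,0],[-0.9,-0.9,0],1],
    [[0,0,0],[-0.8,-1.0,0],1],
    [[0,0,0],[-0.7,-1.05,0],1],
  ],
)

```text
time_s: 4.45
position: [540.0, -140.5, 101.1]
ee_rot: [0.704, 0.71, 0.009, 0.002]
wrist_force: [2.5, 1.9, 1.0]
finger_gap: 0.276
```

>>> arm_command(
  deltas=[
    [[0,0,0],[-0.4,-0.7,0],1],
    [[0,0,0],[-0.35,-0.75,0],1],
    [[0,0,0],[-0.3,-0.8,0],1],
    [[0,0,0],[-0.25,-0.8,0],1],
    [[0,0,0],[-0.2,-0.8,0],1],
  ],
)

```text
time_s: 4.95
position: [503.0, -156.3, 101.1]
ee_rot: [0.704, 0.71, 0.013, 0.005]
wrist_force: [2.3, 1.6, 2.1]
finger_gap: 0.277
```

>>> arm_command(
  deltas=[
    [[0,0,0],[-0.15,-0.8,0],1],
    [[0,0,0],[-0.1,-0.8,0],1],
    [[0,0,0],[-0.05,-0.8,0],1],
    [[0,0,0],[0.02,-0.8,0],1],
    [[0,0,0],[0.08,-0.8,0],1],
  ],
)

```text
time_s: 5.45
position: [485.2, -158.9, 101.5]
ee_rot: [0.702, 0.711, 0.03, 0.022]
wrist_force: [41.0, -5.9, -43.9]
finger_gap: 0.277
```

```bash
python3 -c "
from h import *
st();s=bot.get_state();print(s['moment'],s['joint_torque']);look('top',[('lock_knob',109),('vise',0)],'s1');f=look('scene',[('lock_knob',109),('handle',95)],'s2');st()"; python3 -c "
import cv2,numpy as np
a=cv2.imread('pics/s1.png')[150:390,240:480];b=cv2.imread('pics/s2.png')[60:300,140:380]
cv2.imwrite('pics/s.png',cv2.resize(np.hstack([a,b]),(800,400),interpolation=2))"
```

```text
5.45 [ 485.2 -158.9  101.5] [[-0.012, 0.997, 0.074], [1.0, 0.012, 0.012], [0.012, 0.074, -0.997]] [ 41.   -5.9 -43.9] 0.28 [ 0.525  0.444 -0.381  2.047  0.233  0.62   0.01 ]
[-1.42496155 -4.93102197 -0.10842169] [ 3.41356516e+00 -7.29674578e+01 -4.29185182e+00 -9.92877960e+00
 -1.35378387e+00  1.01960394e+01 -2.48120574e-02]
top lock_knob 0.6 [362.2 301.6] [346.3 -74.8 109. ]
top vise 0.89 [347.1 248.8] [474.6 -44.3   0. ]
scene lock_knob 0.72 [279.  173.5] [350.3 -79.  109. ]
scene handle 0.55 [227.9 221.7] [ 480.7 -155.1   95. ]
5.75 [ 485.3 -158.9  101.5] [[-0.012, 0.997, 0.073], [1.0, 0.011, 0.012], [0.012, 0.073, -0.997]] [ 40.1  -3.8 -43.5] 0.28 [ 0.524  0.444 -0.38   2.046  0.233  0.622  0.01 ]
```

View pics/s.png

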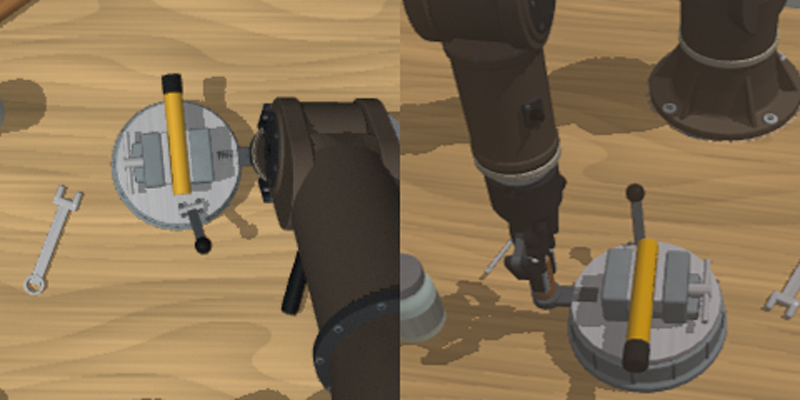

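The turntable has turned about 54° since the start. From the image tube direction and the knob at (348, -77), the handle is at about -85°. That falls between the 42° and 62° stop candidates, and the tool has tilted 4° with 44 N in z, so it may be jammed rather than at the stop. I'll ease off, level the tool and feel again.

```bash
python3 -c "
from h import *
plan([489,-159,101],2,g=1)"
```

```text
[[[0.037, -0.006, 0.006], [-0.01, 0.18, 0.04], 1], [[0.037, -0.006, 0.006], [-0.0, 0.18, 0.03], 1]]
```

>>> arm_command(
  deltas=[
    [[0.037,-0.006,0.006],[0,0.2,0.05],1],
    [[0.037,-0.006,0.006],[0,0.2,0.05],1],
    [[0,0,0],[0,0,0],1],
  ],
)

```text
time_s: 6.05
position: [492.0, -158.5, 102.0]
ee_rot: [0.707, 0.707, 0.001, 0.001]
wrist_force: [-0.2, 0.4, -3.9]
finger_gap: 0.277
```

```bash
python3 -c "
from h import *
st();plan([489,-159,101],1,g=1)"
```

```text
6.05 [ 492.  -158.5  102. ] [[0.0, 1.0, 0.003], [1.0, -0.0, 0.0], [0.0, 0.003, -1.0]] [-0.2  0.4 -3.9] 0.28 [ 0.478  0.475 -0.358  1.981  0.243  0.724 -0.027]
[[[0.003, -0.0, -0.0], [-0.05, -0.3, 0.1], 1]]
```

>>> arm_command(
  deltas=[
    [[0,0,0],[0,-0.4,0.05],1],
    [[0,0,0],[0,-0.4,0.05],1],
  ],
)

```text
time_s: 6.25
position: [488.8, -158.8, 102.0]
ee_rot: [0.707, 0.707, 0.005, 0.006]
wrist_force: [11.8, -0.3, -9.8]
finger_gap: 0.276
```

>>> arm_command(
  deltas=[
    [[0,0,0],[0,-0.4,0.05],1],
  ],
)

```text
time_s: 6.35
position: [487.4, -158.9, 102.0]
ee_rot: [0.707, 0.707, 0.008, 0.008]
wrist_force: [13.4, 0.0, -10.4]
finger_gap: 0.279
```

>>> arm_command(
  deltas=[
    [[0,0,0],[0,-0.4,0.05],1],
  ],
)

```text
time_s: 6.45
position: [486.5, -159.0, 102.1]
ee_rot: [0.707, 0.708, 0.011, 0.011]
wrist_force: [18.1, 0.3, -14.7]
finger_gap: 0.278
```

>>> arm_command(
  deltas=[
    [[0,0,0],[0,0.2,0],1],
    [[0,0,0],[0,0,0],-0.3],
    [[0,0,0],[0,0,0],-0.3],
    [[0,0,0],[0,0,0],-0.3],
    [[0,0,0],[0,0,0],-0.3],
  ],
)

```text
time_s: 6.95
position: [485.3, -160.3, 101.9]
ee_rot: [0.707, 0.707, 0.011, 0.012]
wrist_force: [-0.0, 0.2, 0.4]
finger_gap: 0.65
```

```bash
python3 -c "
from h import *
st();look('top',[('lock_knob',109),('vise',0),('handle',95)],'r1');f=look('scene',[('lock_knob',109),('handle',95),('vise',0)],'r2')"; python3 -c "
import cv2,numpy as np
a=cv2.imread('pics/r1.png')[170:330,280:440];b=cv2.imread('pics/r2.png')[150:310,190:350]
cv2.imwrite('pics/r.png',cv2.resize(np.hstack([a,b]),(800,400),interpolation=2))"
```

```text
6.95 [ 485.3 -160.3  101.9] [[0.0, 0.999, 0.032], [1.0, -0.0, -0.001], [-0.001, 0.032, -0.999]] [-0.   0.2  0.4] 0.65 [ 0.495  0.456 -0.362  2.018  0.244  0.677 -0.02 ]
top lock_knob 0.64 [365.3 296.4] [358.2 -81.9 109. ]
top vise 0.86 [343.6 246.7] [479.9 -35.3   0. ]
top handle 0.66 [397.8 242.5] [ 484.3 -159.    95. ]
scene lock_knob 0.65 [276.9 176.7] [360.  -81.4 109. ]
scene handle 0.65 [226.9 226.4] [ 492.3 -154.    95. ]
scene handle 0.52 [273.7 176.6] [347.5 -91.7  95. ]
scene vise 0.57 [285.9 253.6] [473.7 -45.9  -0. ]
```

View pics/r.png

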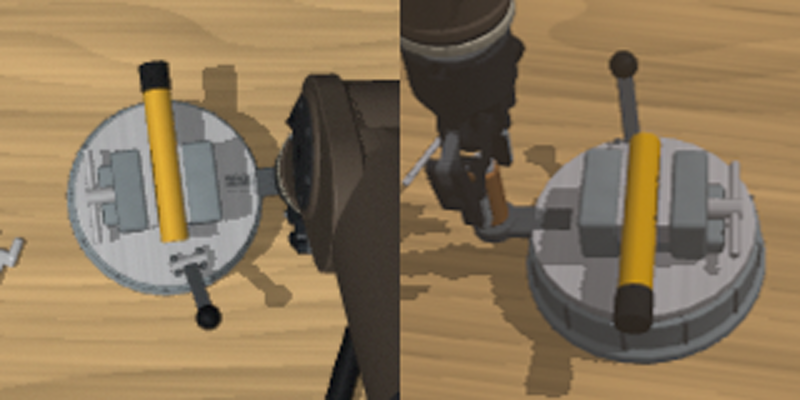

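>>> arm_command(
  deltas=[
    [[0.03,0,0],[0,0.3,0],-1],
    [[0,0,0],[0,0,0],-1],
    [[0,0,0],[0,0,0],-1],
    [[0,0,0],[0,0,-4],-1],
    [[0,0,0],[0,0,-4],-1],
  ],
)

```text
time_s: 7.85
position: [484.8, -159.1, 178.7]
ee_rot: [0.707, 0.707, -0.002, -0.004]
wrist_force: [1.0, -0.1, -0.0]
finger_gap: 1.0
```

```bash
cat > ang.py <<'E'
from h import *
st()
for cam in("top","scene"):
  f=look(cam,[('lock_knob',109),('handle',95)],'u_'+cam)
  hsv=cv2.cvtColor(f["frame"],cv2.COLOR_BGR2HSV);m=cv2.inRange(hsv,(18,150,90),(30,255,255));
  r=np.zeros_like(m);r[190:310,290:420 if cam=="top" else 360]=255
  if cam=="scene": r[:]=0;r[190:320,230:360]=255
  c=max(cv2.findContours(m&r,0,2)[0],key=cv2.contourArea)
  b=cv2.boxPoints(cv2.minAreaRect(c));e=sorted([(np.hypot(*(b[i]-b[(i+1)%4])),i) for i in range(4)])
  i=e[-1][1];w=[px2w(f,b[j],105)[:2] for j in(i,(i+1)%4)];d=w[1]-w[0];print(cam,"tube dir mod180",np.degrees(np.arctan2(d[1],d[0]))%180)
E
python3 ang.py; python3 - <<'E'
import cv2,numpy as np
from h import *
for n,cam in(("top0","top"),("scene0","scene"),("r1","top"),("r2","scene")):
  f=bot.grab_frame(cam);im=cv2.imread(f"pics/{n}.png");hsv=cv2.cvtColor(im,cv2.COLOR_BGR2HSV);m=cv2.inRange(hsv,(18,150,90),(30,255,255))
  r=np.zeros_like(m)
  if cam=="top": r[190:310,290:420]=255
  else: r[190:320,230:360]=255
  c=max(cv2.findContours(m&r,0,2)[0],key=cv2.contourArea);b=cv2.boxPoints(cv2.minAreaRect(c));i=max(range(4),key=lambda i:np.hypot(*(b[i]-b[(i+1)%4])))
  w=[px2w(f,b[j],105)[:2] for j in(i,(i+1)%4)];d=w[1]-w[0];print(n,np.degrees(np.arctan2(d[1],d[0]))%180)
E
```

```text
7.85 [ 484.8 -159.1  178.7] [[-0.001, 1.0, -0.008], [1.0, 0.001, 0.003], [0.003, -0.008, -1.0]] [ 1.  -0.1 -0. ] 1.0 [ 0.52   0.369 -0.396  1.911  0.176  0.903  0.039]
top lock_knob 0.66 [363.2 298. ] [354.5 -77.1 109. ]
top handle 0.58 [398.  237.7] [ 495.6 -159.5   95. ]
top tube dir mod180 7.600847314121961
scene lock_knob 0.67 [277.  173.7] [351.5 -82.9 109. ]
scene handle 0.94 [226.6 226.2] [ 491.9 -154.7   95. ]
scene tube dir mod180 6.740050238258623
top0 59.18237543896551
scene0 58.95361718621491
r1 7.480551793781302
r2 8.875593786012843
```

Released, both cameras put the vise at -82°, about 52° from the start, which isn't a multiple of 20. To find out which grid the notches are on, I'll bring it back one notch, let go and see where it settles. Then I'll redo the stop.

>>> arm_command(
  deltas=[
    [[0.005,0,0],[0.2,0.8,0],-1],
    [[0,0,0],[0,0,4],-1],
    [[0,0,0],[0,0,4],-1],
    [[0,0,0],[0,0,0],1],
    [[0,0,0],[0,0,0],1],
  ],
)

```text
time_s: 8.85
position: [495.9, -156.4, 95.6]
ee_rot: [0.707, 0.707, -0.003, -0.005]
wrist_force: [0.6, 0.2, 0.8]
finger_gap: 0.69
```

>>> arm_command(
  deltas=[
    [[0,0,0],[0,0,0],1],
    [[0,0,0],[0,0,0],1],
    [[0,0,0],[0,0,0],1],
  ],
)

```text
time_s: 9.15
position: [494.2, -156.3, 98.3]
ee_rot: [0.707, 0.707, -0.005, -0.006]
wrist_force: [1.3, -0.2, -20.0]
finger_gap: 0.285
```

>>> arm_command(
  deltas=[
    [[0,0,0],[0.15,0.85,0],1],
    [[0,0,0],[0.2,0.8,0],1],
    [[0,0,0],[0.25,0.8,0],1],
    [[0,0,0],[0.3,0.8,0],1],
    [[0,0,0],[0.35,0.75,0],1],
  ],
)

```text
time_s: 9.65
position: [526.7, -146.4, 98.2]
ee_rot: [0.709, 0.705, -0.01, -0.01]
wrist_force: [-0.3, -0.8, -12.3]
finger_gap: 0.28
```

>>> arm_command(
  deltas=[
    [[0,0,0],[0.4,0.75,0],1],
  ],
)

```text
time_s: 9.75
position: [533.5, -143.0, 98.0]
ee_rot: [0.709, 0.705, -0.011, -0.011]
wrist_force: [-15.7, -6.3, 5.0]
finger_gap: 0.281
```

>>> arm_command(
  deltas=[
    [[0,0,0],[0,0,0],-1],
    [[0,0,0],[0,0,0],-1],
    [[0,0,0],[0,0,0],-1],
    [[0,0,0],[0,0,0],-1],
  ],
)

```text
time_s: 10.15
position: [538.3, -141.8, 101.2]
ee_rot: [0.708, 0.706, -0.009, -0.008]
wrist_force: [-0.4, 0.2, -0.2]
finger_gap: 0.94
```

```bash
python3 ang.py
```

```text
10.15 [ 538.3 -141.8  101.2] [[0.004, 1.0, -0.024], [1.0, -0.004, -0.002], [-0.002, -0.024, -1.0]] [-0.4  0.2 -0.2] 0.94 [ 0.41   0.538 -0.35   1.864  0.252  0.806 -0.078]
top lock_knob 0.54 [378.  289.4] [ 374.5 -111.   109. ]
top handle 0.87 [392.9 224.7] [ 526.3 -147.6   95. ]
top tube dir mod180 27.039992517376035
scene lock_knob 0.73 [256.1 177.5] [ 368.9 -123.3  109. ]
scene handle 0.6 [228.1 241.6] [ 527.3 -142.2   95. ]
scene tube dir mod180 28.46063307833478
```

>>> arm_command(
  deltas=[
    [[0.024,0,0],[-0.2,-0.5,0.2],-1],
    [[0,0,0],[0,0,0],1],
    [[0,0,0],[0,0,0],1],
    [[0,0,0],[0,0,0],1],
    [[0,0,0],[0,0,0],1],
  ],
)

```text
time_s: 10.95
position: [531.6, -144.3, 98.2]
ee_rot: [0.708, 0.705, -0.019, -0.018]
wrist_force: [-0.4, 0.0, 0.7]
finger_gap: 0.336
```

>>> arm_command(
  deltas=[
    [[0,0,0],[0,0,0],1],
    [[0,0,0],[0,0,0],1],
  ],
)

```text
time_s: 11.15
position: [531.6, -144.1, 98.5]
ee_rot: [0.708, 0.705, -0.019, -0.018]
wrist_force: [-2.3, -1.1, -1.6]
finger_gap: 0.284
```

>>> arm_command(
  deltas=[
    [[0,0,0],[0.45,0.75,0],1],
    [[0,0,0],[0.5,0.75,0],1],
  ],
)

```text
time_s: 11.35
position: [542.8, -137.6, 98.4]
ee_rot: [0.709, 0.704, -0.022, -0.019]
wrist_force: [-8.5, -1.0, 11.3]
finger_gap: 0.283
```

>>> arm_command(
  deltas=[
    [[-0.02,0,0],[0.2,0.35,0],1],
    [[-0.04,0,0],[0,0,0],-1],
    [[0,0,0],[0,0,0],-1],
    [[0,0,0],[0,0,0],-1],
    [[0,0,0],[0,0,0],-1],
  ],
)

```text
time_s: 11.85
position: [547.6, -133.8, 98.4]
ee_rot: [0.709, 0.705, -0.0, 0.003]
wrist_force: [-0.2, -0.2, 0.3]
finger_gap: 0.94
```

```bash
python3 ang.py
```

```text
11.85 [ 547.6 -133.8   98.4] [[0.006, 1.0, 0.003], [1.0, -0.006, -0.004], [-0.004, 0.003, -1.0]] [-0.2 -0.2  0.3] 0.94 [ 0.393  0.538 -0.348  1.872  0.259  0.772 -0.102]
top lock_knob 0.62 [387. 281.] [ 393.9 -131.7  109. ]
top handle 0.75 [387.4 217.4] [ 543.5 -134.6   95. ]
top tube dir mod180 38.19019971299058
scene lock_knob 0.84 [249.  182.8] [ 385.8 -134.3  109. ]
scene handle 0.72 [231.8 252.8] [ 551.3 -128.7   95. ]
scene tube dir mod180 38.38637069385874
```

Released at -53°, it settled near -50.7°. The evidence is mixed: friction may hold it near the crest between notches. I'll grip it and trace the force in fine steps clockwise.

>>> arm_command(
  deltas=[
    [[0,0,0],[0.1,0.4,0],-1],
    [[0,0,0],[0,0,0],1],
    [[0,0,0],[0,0,0],1],
    [[0,0,0],[0,0,0],1],
    [[0,0,0],[0,0,0],1],
  ],
)

```text
time_s: 12.65
position: [551.8, -132.5, 98.3]
ee_rot: [0.709, 0.705, -0.0, 0.002]
wrist_force: [-7.4, 0.6, 4.3]
finger_gap: 0.328
```

>>> arm_command(
  deltas=[
    [[0,0,0],[0,0,0],1],
    [[0,0,0],[0,0,0],1],
  ],
)

```text
time_s: 12.85
position: [551.8, -132.1, 98.4]
ee_rot: [0.709, 0.705, -0.0, 0.002]
wrist_force: [0.4, 0.7, -0.9]
finger_gap: 0.283
```

>>> arm_command(
  deltas=[
    [[0,0,0],[-0.25,-0.3,0],1],
  ],
)

```text
time_s: 12.95
position: [549.8, -133.7, 98.5]
ee_rot: [0.709, 0.706, 0.001, 0.003]
wrist_force: [3.9, 2.4, -4.1]
finger_gap: 0.286
```

>>> arm_command(
  deltas=[
    [[0,0,0],[-0.25,-0.3,0],1],
  ],
)

```text
time_s: 13.05
position: [547.2, -135.7, 98.5]
ee_rot: [0.708, 0.706, 0.001, 0.003]
wrist_force: [1.4, 1.5, -1.5]
finger_gap: 0.28
```

>>> arm_command(
  deltas=[
    [[0,0,0],[-0.25,-0.35,0],1],
  ],
)

```text
time_s: 13.15
position: [543.9, -138.1, 98.5]
ee_rot: [0.708, 0.706, 0.002, 0.003]
wrist_force: [2.9, 0.5, -1.6]
finger_gap: 0.279
```

>>> arm_command(
  deltas=[
    [[0,0,0],[-0.2,-0.35,0],1],
  ],
)

```text
time_s: 13.25
position: [540.1, -140.6, 98.5]
ee_rot: [0.708, 0.706, 0.002, 0.003]
wrist_force: [3.3, 0.3, -0.5]
finger_gap: 0.284
```

>>> arm_command(
  deltas=[
    [[0,0,0],[-0.2,-0.35,0],1],
  ],
)

```text
time_s: 13.35
position: [535.9, -143.2, 98.5]
ee_rot: [0.708, 0.706, 0.001, 0.003]
wrist_force: [0.6, -0.0, 1.5]
finger_gap: 0.281
```

>>> arm_command(
  deltas=[
    [[0,0,0],[-0.2,-0.35,0],1],
  ],
)

```text
time_s: 13.45
position: [531.5, -145.7, 98.4]
ee_rot: [0.709, 0.706, 0.001, 0.003]
wrist_force: [-0.8, 1.7, 2.3]
finger_gap: 0.279
```

>>> arm_command(
  deltas=[
    [[0,0,0],[-0.2,-0.35,0],1],
  ],
)

```text
time_s: 13.55
position: [529.1, -147.0, 98.6]
ee_rot: [0.708, 0.706, 0.002, 0.003]
wrist_force: [15.5, 8.0, -15.2]
finger_gap: 0.278
```

>>> arm_command(
  deltas=[
    [[0,0,0],[-0.15,-0.4,0],1],
  ],
)

```text
time_s: 13.65
position: [527.3, -147.7, 98.6]
ee_rot: [0.708, 0.706, 0.005, 0.005]
wrist_force: [14.6, 1.2, -17.2]
finger_gap: 0.279
```

>>> arm_command(
  deltas=[
    [[0,0,0],[-0.15,-0.4,0],1],
  ],
)

```text
time_s: 13.75
position: [525.4, -148.6, 98.6]
ee_rot: [0.708, 0.706, 0.007, 0.006]
wrist_force: [8.7, 1.9, -10.4]
finger_gap: 0.28
```

>>> arm_command(
  deltas=[
    [[0,0,0],[-0.15,-0.4,0],1],
  ],
)

```text
time_s: 13.85
position: [523.0, -149.7, 98.5]
ee_rot: [0.707, 0.707, 0.008, 0.007]
wrist_force: [9.8, 2.5, -6.0]
finger_gap: 0.282
```

>>> arm_command(
  deltas=[
    [[0,0,0],[-0.1,-0.4,0],1],
  ],
)

```text
time_s: 13.95
position: [520.1, -150.8, 98.5]
ee_rot: [0.707, 0.707, 0.009, 0.008]
wrist_force: [7.4, -1.0, -6.4]
finger_gap: 0.282
```

>>> arm_command(
  deltas=[
    [[0,0,0],[-0.1,-0.4,0],1],
  ],
)

```text
time_s: 14.05
position: [517.0, -152.1, 98.5]
ee_rot: [0.707, 0.707, 0.01, 0.009]
wrist_force: [7.6, 0.9, -3.6]
finger_gap: 0.282
```

>>> arm_command(
  deltas=[
    [[0.01,0,0],[-0.1,-0.4,0],1],
  ],
)

```text
time_s: 14.15
position: [513.2, -153.5, 98.5]
ee_rot: [0.707, 0.707, 0.007, 0.006]
wrist_force: [5.1, 0.9, -2.7]
finger_gap: 0.281
```

>>> arm_command(
  deltas=[
    [[0.01,0,0],[-0.1,-0.4,0],1],
  ],
)

```text
time_s: 14.25
position: [509.4, -154.8, 98.5]
ee_rot: [0.707, 0.707, 0.003, 0.002]
wrist_force: [3.9, 0.3, -3.6]
finger_gap: 0.281
```

>>> arm_command(
  deltas=[
    [[0,0,0],[-0.1,-0.4,0],1],
  ],
)

```text
time_s: 14.35
position: [505.5, -155.9, 98.5]
ee_rot: [0.707, 0.707, 0.003, 0.002]
wrist_force: [3.4, 0.6, -1.2]
finger_gap: 0.278
```

>>> arm_command(
  deltas=[
    [[0,0,0],[-0.1,-0.4,0],1],
  ],
)

```text
time_s: 14.45
position: [501.0, -157.0, 98.4]
ee_rot: [0.707, 0.707, 0.003, 0.002]
wrist_force: [2.7, 0.7, 0.6]
finger_gap: 0.277
```

>>> arm_command(
  deltas=[
    [[0,0,0],[-0.1,-0.4,0],1],
  ],
)

```text
time_s: 14.55
position: [496.2, -158.0, 98.4]
ee_rot: [0.707, 0.707, 0.003, 0.002]
wrist_force: [-0.2, 2.2, 2.0]
finger_gap: 0.278
```

>>> arm_command(
  deltas=[
    [[0,0,0],[-0.05,-0.4,0],1],
  ],
)

```text
time_s: 14.65
position: [491.3, -158.7, 98.4]
ee_rot: [0.707, 0.707, 0.003, 0.002]
wrist_force: [-0.8, 1.5, 1.5]
finger_gap: 0.279
```

>>> arm_command(
  deltas=[
    [[0,0,0],[-0.05,-0.4,0],1],
  ],
)

```text
time_s: 14.75
position: [488.8, -159.1, 98.6]
ee_rot: [0.707, 0.707, 0.004, 0.003]
wrist_force: [15.1, 2.2, -17.0]
finger_gap: 0.281
```

>>> arm_command(
  deltas=[
    [[0,0,0],[-0.05,-0.4,0],1],
  ],
)

```text
time_s: 14.85
position: [487.0, -159.2, 98.6]
ee_rot: [0.707, 0.707, 0.006, 0.005]
wrist_force: [12.6, 0.5, -16.2]
finger_gap: 0.282
```

>>> arm_command(
  deltas=[
    [[0,0,0],[-0.05,-0.4,0],1],
  ],
)

```text
time_s: 14.95
position: [486.5, -159.2, 98.7]
ee_rot: [0.707, 0.707, 0.009, 0.007]
wrist_force: [21.3, 2.1, -24.3]
finger_gap: 0.283
```

>>> arm_command(
  deltas=[
    [[0,0,0],[-0.05,-0.4,0],1],
  ],
)

```text
time_s: 15.05
position: [486.4, -159.2, 98.7]
ee_rot: [0.706, 0.708, 0.012, 0.01]
wrist_force: [20.9, 1.9, -22.3]
finger_gap: 0.283
```

The trace is clear. There is a detent valley at about -63.5°, another at about -83.7°, and a hard stop at -85.5° (21 N). So notch zero is at -83.5°, with the stop 2° past it as specified, and notch four should be near -3.5°. Now back anticlockwise, counting clicks.

>>> arm_command(
  deltas=[
    [[0.01,0,0],[0.05,0.6,0],1],
  ],
)

```text
time_s: 15.15
position: [491.2, -158.7, 98.4]
ee_rot: [0.706, 0.708, 0.008, 0.006]
wrist_force: [-8.8, 0.6, 1.7]
finger_gap: 0.277
```

>>> arm_command(
  deltas=[
    [[0.01,0,0],[0.1,0.6,0],1],
  ],
)

```text
time_s: 15.25
position: [493.9, -158.4, 98.3]
ee_rot: [0.707, 0.707, 0.002, -0.0]
wrist_force: [-15.2, -1.7, 18.7]
finger_gap: 0.279
```

>>> arm_command(
  deltas=[
    [[0.01,0,0],[0.15,0.6,0],1],
  ],
)

```text
time_s: 15.35
position: [496.8, -157.9, 98.3]
ee_rot: [0.707, 0.707, -0.004, -0.005]
wrist_force: [-11.8, -1.8, 13.5]
finger_gap: 0.279
```

>>> arm_command(
  deltas=[
    [[0,0,0],[0.15,0.6,0],1],
  ],
)

```text
time_s: 15.45
position: [500.8, -157.2, 98.3]
ee_rot: [0.708, 0.707, -0.006, -0.007]
wrist_force: [-7.7, 0.4, 9.1]
finger_gap: 0.278
```

>>> arm_command(
  deltas=[
    [[0,0,0],[0.2,0.6,0],1],
  ],
)

```text
time_s: 15.55
position: [505.3, -156.1, 98.4]
ee_rot: [0.708, 0.706, -0.008, -0.007]
wrist_force: [-6.0, -1.6, 5.4]
finger_gap: 0.281
```

>>> arm_command(
  deltas=[
    [[0,0,0],[0.2,0.6,0],1],
  ],
)

```text
time_s: 15.65
position: [510.2, -154.8, 98.4]
ee_rot: [0.708, 0.706, -0.009, -0.008]
wrist_force: [-4.7, 0.6, 3.8]
finger_gap: 0.281
```

>>> arm_command(
  deltas=[
    [[0,0,0],[0.25,0.55,0],1],
  ],
)

```text
time_s: 15.75
position: [515.2, -153.0, 98.4]
ee_rot: [0.709, 0.706, -0.01, -0.008]
wrist_force: [-2.9, -2.1, 1.5]
finger_gap: 0.279
```

>>> arm_command(
  deltas=[
    [[0,0,0],[0.3,0.55,0],1],
  ],
)

```text
time_s: 15.85
position: [521.0, -150.8, 98.5]
ee_rot: [0.709, 0.705, -0.01, -0.007]
wrist_force: [-0.3, -2.5, -0.5]
finger_gap: 0.28
```

>>> arm_command(
  deltas=[
    [[0,0,0],[0.3,0.55,0],1],
  ],
)

```text
time_s: 15.95
position: [527.3, -148.1, 98.4]
ee_rot: [0.709, 0.705, -0.01, -0.007]
wrist_force: [-0.6, -0.8, -0.2]
finger_gap: 0.283
```

>>> arm_command(
  deltas=[
    [[0,0,0],[0.35,0.5,0],1],
  ],
)

```text
time_s: 16.05
position: [532.5, -145.3, 98.3]
ee_rot: [0.709, 0.705, -0.01, -0.006]
wrist_force: [-10.8, -9.7, 11.0]
finger_gap: 0.282
```

>>> arm_command(
  deltas=[
    [[0,0,0],[0.35,0.5,0],1],
  ],
)

```text
time_s: 16.15
position: [535.9, -143.6, 98.3]
ee_rot: [0.71, 0.704, -0.012, -0.007]
wrist_force: [-11.8, -5.8, 13.9]
finger_gap: 0.278
```

>>> arm_command(
  deltas=[
    [[0,0,0],[0.4,0.5,0],1],
  ],
)

```text
time_s: 16.25
position: [540.2, -140.9, 98.4]
ee_rot: [0.71, 0.704, -0.014, -0.007]
wrist_force: [-5.3, -4.9, 6.9]
finger_gap: 0.281
```

>>> arm_command(
  deltas=[
    [[0,0,0],[0.4,0.45,0],1],
  ],
)

```text
time_s: 16.35
position: [544.5, -138.0, 98.4]
ee_rot: [0.711, 0.703, -0.015, -0.007]
wrist_force: [-4.0, -4.5, 3.4]
finger_gap: 0.28
```

>>> arm_command(
  deltas=[
    [[0,0,0],[0.45,0.45,0],1],
  ],
)

```text
time_s: 16.45
position: [549.3, -134.5, 98.5]
ee_rot: [0.711, 0.703, -0.015, -0.006]
wrist_force: [-2.1, -3.7, 2.1]
finger_gap: 0.282
```

```bash
python3 - <<'E'
from h import *
from scipy.optimize import least_squares
p=np.array([[579.2,-99.4],[540,-140.5],[551.8,-132.1],[543.9,-138.1],[535.9,-143.2],[531.5,-145.7],[520.1,-150.8],[509.4,-154.8],[501,-157],[491.3,-158.7],[486.5,-159.2],[500.8,-157.2],[510.2,-154.8],[521,-150.8],[532.5,-145.3],[540.2,-140.9],[549.3,-134.5]])
r=least_squares(lambda c:np.hypot(*(p-c).T)-120,[477,-39]);c=r.x;print(c,r.fun.round(1))
a=lambda q:np.degrees(np.arctan2(q[1]-c[1],q[0]-c[0]))
stop=a([486.4,-159.2]);print("stop",stop,"start",a([579.2,-99.4]),"N1",a([530.5,-146.2]),"N0",a([490,-158.9]))
for n in range(6):
  t=np.radians(stop+2+20*n);print(n,np.degrees(t).round(1),(c+120*np.array([np.cos(t),np.sin(t)])).round(1))
st();print(a(bot.get_state()["position"]))
E
```

```text
[475.10507328 -39.84020236] [-0.1 -0.2 -0.  -0.1 -0.1 -0.1 -0.3 -0.  -0.  -0.  -0.1  0.1  0.2  0.1
  0.1  0.2  0.3]
stop -84.59424131935172 start -29.776813487449537 N1 -62.48833689267556 N0 -82.86908356821297
0 -82.6 [ 490.6 -158.8]
1 -62.6 [ 530.3 -146.4]
2 -42.6 [ 563.4 -121.1]
3 -22.6 [585.9 -85.9]
4 -2.6 [595.  -45.3]
5 17.4 [589.6  -3.9]
16.45 [ 549.3 -134.5   98.5] [[0.012, 0.999, -0.03], [1.0, -0.012, -0.012], [-0.013, -0.03, -0.999]] [-2.1 -3.7  2.1] 0.28 [ 0.377  0.553 -0.339  1.841  0.262  0.82  -0.114]
-51.9108699114727
```

>>> arm_command(
  deltas=[
    [[-0.01,0,0],[0.4,0.5,0],1],
  ],
)

```text
time_s: 16.55
position: [554.6, -130.1, 98.4]
ee_rot: [0.711, 0.703, -0.012, -0.003]
wrist_force: [-3.7, 1.1, 6.3]
finger_gap: 0.285
```

>>> arm_command(
  deltas=[
    [[-0.01,0,0],[0.45,0.45,0],1],
  ],
)

```text
time_s: 16.65
position: [559.8, -124.9, 98.4]
ee_rot: [0.711, 0.703, -0.008, 0.001]
wrist_force: [-0.4, -1.0, 2.6]
finger_gap: 0.281
```

>>> arm_command(
  deltas=[
    [[-0.01,0,0],[0.45,0.45,0],1],
  ],
)

```text
time_s: 16.75
position: [564.5, -119.8, 98.4]
ee_rot: [0.711, 0.703, -0.004, 0.004]
wrist_force: [-9.0, -10.1, 10.9]
finger_gap: 0.281
```

>>> arm_command(
  deltas=[
    [[0,0,0],[0.45,0.4,0],1],
  ],
)

```text
time_s: 16.85
position: [566.7, -117.4, 98.3]
ee_rot: [0.712, 0.702, -0.007, 0.004]
wrist_force: [-10.3, -9.5, 14.7]
finger_gap: 0.282
```

>>> arm_command(
  deltas=[
    [[0,0,0],[0.5,0.4,0],1],
  ],
)

```text
time_s: 16.95
position: [569.5, -114.1, 98.3]
ee_rot: [0.712, 0.702, -0.008, 0.004]
wrist_force: [-5.5, -5.0, 10.7]
finger_gap: 0.275
```

>>> arm_command(
  deltas=[
    [[0,0,0],[0.5,0.35,0],1],
  ],
)

```text
time_s: 17.05
position: [572.2, -110.5, 98.4]
ee_rot: [0.713, 0.701, -0.01, 0.004]
wrist_force: [-4.8, -4.9, 7.2]
finger_gap: 0.277
```

>>> arm_command(
  deltas=[
    [[0,0,0],[0.5,0.35,0],1],
  ],
)

```text
time_s: 17.15
position: [575.1, -106.4, 98.4]
ee_rot: [0.713, 0.701, -0.011, 0.004]
wrist_force: [-4.7, -3.6, 7.2]
finger_gap: 0.276
```

>>> arm_command(
  deltas=[
    [[0,0,0],[0.55,0.3,0],1],
  ],
)

```text
time_s: 17.25
position: [578.2, -101.5, 98.4]
ee_rot: [0.714, 0.701, -0.011, 0.004]
wrist_force: [-1.6, -3.7, 5.1]
finger_gap: 0.28
```

>>> arm_command(
  deltas=[
    [[0,0,0],[0.55,0.3,0],1],
  ],
)

```text
time_s: 17.35
position: [581.4, -96.0, 98.4]
ee_rot: [0.714, 0.7, -0.011, 0.005]
wrist_force: [-2.0, -0.7, 5.6]
finger_gap: 0.279
```

>>> arm_command(
  deltas=[
    [[0,0,0],[0.55,0.25,0],1],
  ],
)

```text
time_s: 17.45
position: [584.4, -89.8, 98.4]
ee_rot: [0.714, 0.7, -0.011, 0.005]
wrist_force: [-1.2, -0.5, 5.2]
finger_gap: 0.28
```

>>> arm_command(
  deltas=[
    [[0,0,0],[0.55,0.25,0],1],
  ],
)

```text
time_s: 17.55
position: [586.9, -84.0, 98.3]
ee_rot: [0.714, 0.7, -0.011, 0.005]
wrist_force: [-7.3, -12.2, 11.2]
finger_gap: 0.281
```

>>> arm_command(
  deltas=[
    [[0,0,0],[0.6,0.2,0],1],
  ],
)

```text
time_s: 17.65
position: [588.2, -80.8, 98.3]
ee_rot: [0.714, 0.7, -0.014, 0.005]
wrist_force: [-7.0, -11.1, 11.8]
finger_gap: 0.277
```

Clicks 1, 2 and 3 were felt at -62.6°, -42.6° and -22.6°, exactly on the predicted grid. Now to the fourth, at (595, -45).

>>> arm_command(
  deltas=[
    [[0,0,0],[0.6,0.2,0],1],
  ],
)

```text
time_s: 17.75
position: [589.6, -77.0, 98.3]
ee_rot: [0.715, 0.699, -0.015, 0.006]
wrist_force: [-6.6, -6.6, 9.9]
finger_gap: 0.279
```

>>> arm_command(
  deltas=[
    [[0,0,0],[0.6,0.15,0],1],
  ],
)

```text
time_s: 17.85
position: [590.8, -72.6, 98.3]
ee_rot: [0.716, 0.698, -0.016, 0.006]
wrist_force: [-2.1, -3.8, 7.9]
finger_gap: 0.281
```

>>> arm_command(
  deltas=[
    [[0,0,0],[0.6,0.15,0],1],
  ],
)

```text
time_s: 17.95
position: [592.1, -67.8, 98.3]
ee_rot: [0.716, 0.698, -0.017, 0.007]
wrist_force: [-3.4, -5.1, 9.2]
finger_gap: 0.281
```

>>> arm_command(
  deltas=[
    [[0,0,0],[0.6,0.1,0],1],
  ],
)

```text
time_s: 18.05
position: [593.3, -62.5, 98.3]
ee_rot: [0.716, 0.698, -0.018, 0.007]
wrist_force: [-2.8, -3.2, 7.2]
finger_gap: 0.277
```

>>> arm_command(
  deltas=[
    [[0,0,0],[0.6,0.1,0],1],
  ],
)

```text
time_s: 18.15
position: [594.3, -56.6, 98.3]
ee_rot: [0.716, 0.697, -0.018, 0.007]
wrist_force: [-4.6, -0.9, 8.0]
finger_gap: 0.279
```

>>> arm_command(
  deltas=[
    [[0,0,0],[0.6,0.05,0],1],
  ],
)

```text
time_s: 18.25
position: [595.0, -50.1, 98.3]
ee_rot: [0.716, 0.697, -0.018, 0.007]
wrist_force: [-1.9, -0.1, 7.3]
finger_gap: 0.284
```

>>> arm_command(
  deltas=[
    [[0,0,0],[0.4,0,0],1],
    [[0,0,0],[0,0,0],1],
  ],
)

```text
time_s: 18.45
position: [595.4, -44.2, 98.4]
ee_rot: [0.716, 0.698, -0.018, 0.007]
wrist_force: [-1.3, -2.6, 4.3]
finger_gap: 0.276
```

>>> arm_command(
  deltas=[
    [[0,0,0],[0,0,0],1],
  ],
)

```text
time_s: 18.55
position: [595.4, -44.2, 98.4]
ee_rot: [0.716, 0.698, -0.018, 0.007]
wrist_force: [-2.2, -2.4, 4.1]
finger_gap: 0.28
```

>>> arm_command(
  deltas=[
    [[0,0,0],[0,0,0],-1],
    [[0,0,0],[0,0,0],-1],
    [[0,0,0],[0,0,0],-1],
    [[0,0,0],[0,0,0],-1],
  ],
)

```text
time_s: 18.95
position: [594.5, -43.8, 97.0]
ee_rot: [0.716, 0.698, -0.019, 0.006]
wrist_force: [0.2, -0.1, 0.1]
finger_gap: 0.942
```

>>> arm_command(
  deltas=[
    [[-0.02,0.01,0.01],[0,0,-4],-1],
    [[-0.01,0.01,0.01],[0,0,-4],1],
    [[0,0,0],[-3,-2.5,0],1],
    [[0,0,0],[-3,-2.5,0],1],
    [[0,0,0],[-3,-2.5,0],1],
  ],
)

```text
time_s: 19.45
position: [517.8, -124.0, 179.3]
ee_rot: [0.72, 0.694, 0.002, 0.009]
wrist_force: [1.0, -0.9, -0.3]
finger_gap: 0.328
```

```bash
python3 ang.py; python3 -c "
from h import *
plan([491,-165,160],2,g=1)
import cv2
a=cv2.imread('pics/u_top.png')[170:330,280:440];b=cv2.imread('pics/u_scene.png')[150:310,190:350]
cv2.imwrite('pics/v.png',cv2.resize(np.hstack([a,b]),(800,400),interpolation=2))"
```

```text
19.45 [ 517.8 -124.   179.3] [[0.036, 0.999, 0.016], [0.999, -0.035, -0.011], [-0.011, 0.016, -1.0]] [ 1.  -0.9 -0.3] 0.33 [ 0.408  0.384 -0.364  1.882  0.186  0.891 -0.083]
top handle 0.73 [350.3 197.2] [590.8 -46.6  95. ]
top tube dir mod180 87.01572182352727
scene lock_knob 0.66 [221.2 219.5] [ 488.  -164.2  109. ]
scene handle 0.94 [275.7 280.4] [597.4 -36.5  95. ]
scene tube dir mod180 87.95558193374933
[[[0.007, 0.005, -0.018], [-2.14, -1.32, 0.94], 1], [[0.007, 0.005, -0.018], [-2.12, -1.35, 0.94], 1]]
```

View pics/v.png

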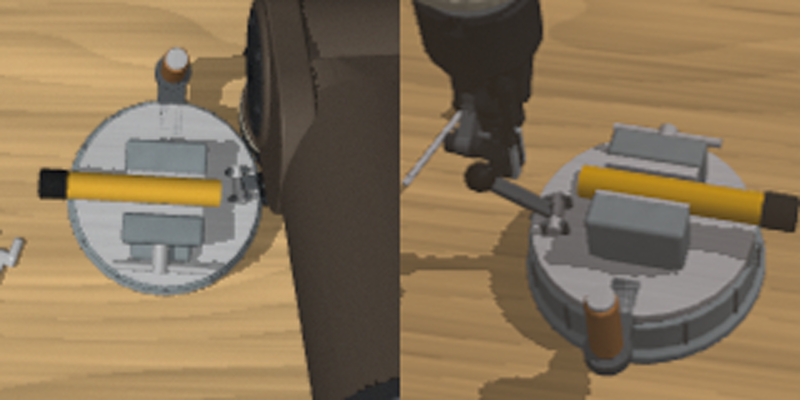

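The tube is at 87.5°, which is 80° from its resting direction of 7.5° at notch zero, so the vise is in notch 4. The raised knob is at about (490, -163), scene crop (480, 178). Next I'll press the lever with shut fingertips.

>>> arm_command(
  deltas=[
    [[0.007,0.005,-0.018],[-2.1,-1.3,0.8],1],
    [[0.007,0.005,-0.018],[-2.1,-1.4,0.8],1],
    [[0,0,0],[0,0,0],1],
  ],
)

```text
time_s: 20.05
position: [493.4, -160.9, 162.2]
ee_rot: [0.704, 0.711, 0.001, 0.0]
wrist_force: [-0.2, 0.8, 0.5]
finger_gap: 0.002
```

```bash
python3 -c "
from h import *
st();look('scene',[('lock_knob',109)]);plan([491,-165,146],1,g=1)"
```

```text
20.05 [ 493.4 -160.9  162.2] [[-0.01, 1.0, 0.002], [1.0, 0.01, 0.002], [0.002, 0.002, -1.0]] [-0.2  0.8  0.5] 0.0 [ 0.495  0.394 -0.367  1.919  0.18   0.859  0.046]
scene lock_knob 0.75 [219.6 216.9] [ 482.2 -169.   109. ]
[[[0.005, -0.003, 0.012], [-0.68, -0.47, 1.72], 1]]
```

>>> arm_command(
  deltas=[
    [[0,0,0],[-0.5,-0.2,0.8],1],
    [[0,0,0],[0,0,0.7],1],
  ],
)

```text
time_s: 20.35
position: [496.0, -161.3, 148.5]
ee_rot: [0.702, 0.712, 0.004, 0.002]
wrist_force: [-0.9, 0.6, -0.0]
finger_gap: -0.002
```

>>> arm_command(
  deltas=[
    [[0,0,0],[-0.3,0,0.6],1],
    [[0,0,0],[-0.3,0,0.6],1],
  ],
)

```text
time_s: 20.55
position: [497.8, -167.8, 136.2]
ee_rot: [0.701, 0.713, 0.004, 0.003]
wrist_force: [-1.6, -10.9, 14.4]
finger_gap: 0.003
```

>>> arm_command(
  deltas=[
    [[0,0,0],[-0.3,0,0.6],1],
    [[0,0,0],[-0.2,0,0.6],1],
  ],
)

```text
time_s: 20.75
position: [498.9, -176.5, 124.5]
ee_rot: [0.702, 0.712, 0.003, 0.006]
wrist_force: [-2.6, -4.1, 6.7]
finger_gap: -0.002
```

>>> arm_command(
  deltas=[
    [[0,0,0],[-0.2,0,0.6],1],
    [[0,0,0],[-0.1,0,0.6],1],
  ],
)

```text
time_s: 20.95
position: [499.6, -182.3, 112.3]
ee_rot: [0.702, 0.712, 0.002, 0.007]
wrist_force: [-1.0, -3.3, 4.6]
finger_gap: -0.002
```

>>> arm_command(
  deltas=[
    [[0,0,0],[0.3,-0.6,0.1],1],
    [[0,0,0],[0.2,-0.2,0.5],1],
  ],
)

```text
time_s: 21.15
position: [493.7, -178.9, 106.4]
ee_rot: [0.703, 0.711, 0.003, 0.01]
wrist_force: [1.2, -3.8, 4.5]
finger_gap: 0.0
```

>>> arm_command(
  deltas=[
    [[0,0,0],[0,0,0.5],1],
  ],
)

```text
time_s: 21.25
position: [493.9, -179.1, 101.5]
ee_rot: [0.703, 0.711, 0.003, 0.01]
wrist_force: [-0.1, -3.0, 5.3]
finger_gap: 0.001
```

>>> arm_command(
  deltas=[
    [[0,0,0],[0,0,0.5],1],
  ],
)

```text
time_s: 21.35
position: [494.2, -179.4, 96.6]
ee_rot: [0.703, 0.711, 0.003, 0.011]
wrist_force: [-2.9, -2.3, 26.5]
finger_gap: -0.002
```

```bash
python3 ang.py
```

```text
21.35 [ 494.2 -179.4   96.6] [[-0.012, 1.0, 0.02], [1.0, 0.012, -0.01], [-0.011, 0.02, -1.0]] [-2.9 -2.3 26.5] -0.0 [ 0.49   0.482 -0.328  1.982  0.246  0.693  0.021]
top lock_knob 0.71 [404.4 242.5] [ 483.3 -172.1  109. ]
top lock_knob 0.32 [345.3 246.4] [472.6 -35.1 109. ]
top handle 0.63 [347.7 198. ] [588.8 -40.5  95. ]
top tube dir mod180 87.1647601106314
scene lock_knob 0.7 [213.6 234.1] [ 524.2 -168.8  109. ]
scene handle 0.84 [273.7 278.6] [594.3 -40.8  95. ]
scene tube dir mod180 88.04481466261049
```

>>> arm_command(
  deltas=[
    [[0,0,0],[0,0,0.3],1],
  ],
)

```text
time_s: 21.75
position: [495.3, -179.5, 95.8]
ee_rot: [0.703, 0.711, 0.004, 0.012]
wrist_force: [-10.1, 1.1, 45.8]
finger_gap: 0.002
```

>>> arm_command(
  deltas=[
    [[0,0,0],[0,0,-3],1],
    [[0,0,0],[0,0,-5],1],
    [[0,0,0],[-5,-2,-3],1],
    [[0,0,0],[-5,-2,0],1],
    [[0,0,0],[-5,-2,0],1],
  ],
)

```text
time_s: 22.25
position: [442.4, -310.2, 203.2]
ee_rot: [0.695, 0.718, 0.006, 0.009]
wrist_force: [1.4, -0.9, -0.7]
finger_gap: -0.004
```

```bash
python3 ang.py; python3 -c "
from h import *
look('top',[('lock_knob',64)]);look('scene',[('lock_knob',64)])
import cv2
a=cv2.imread('pics/u_top.png')[150:350,260:460];b=cv2.imread('pics/u_scene.png')[150:350,170:370]
cv2.imwrite('pics/w.png',cv2.resize(np.hstack([a,b]),(800,400),interpolation=2))"
```

```text
22.25 [ 442.4 -310.2  203.2] [[-0.033, 0.999, 0.021], [0.999, 0.033, -0.004], [-0.005, 0.021, -1.0]] [ 1.4 -0.9 -0.7] -0.0 [ 0.775  0.363 -0.337  1.839  0.139  0.942  0.411]
top lock_knob 0.49 [403.7 240.8] [ 487.2 -170.5  109. ]
top handle 0.69 [350.4 195. ] [596.1 -46.8  95. ]
top tube dir mod180 87.57497760929714
scene lock_knob 0.92 [211.6 233.1] [ 522.5 -173.1  109. ]
scene handle 0.71 [273.8 276.8] [590.5 -41.4  95. ]
scene tube dir mod180 87.78936064052027
top lock_knob 0.69 [404.1 242.6] [ 486.8 -179.1   64. ]
scene lock_knob 0.9 [214.7 231.7] [ 486.2 -185.4   64. ]
scene lock_knob 0.23 [384.2 220.1] [403.9 148.6  64. ]
```

View pics/w.png

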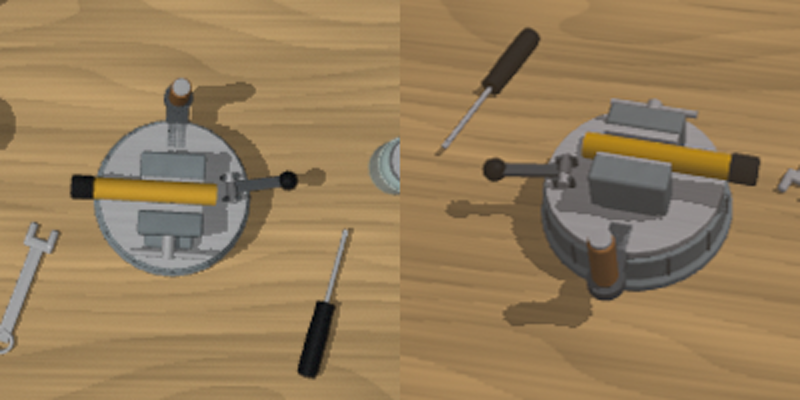

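The lever is level: the knob, at top crop (288, 180), lies 142 mm out at 64 mm height. The vise is still at 87.6°, and the tools and jar haven't moved.

```bash
python3 -c "
from h import *
look('top',[('screwdriver',0),('spanner',0),('mug',0),('jar',0)]);st();print(bot.job_done())"
```

```text
top screwdriver 0.97 [420.7 301.7] [ 342.7 -231.5    0. ]
top spanner 0.57 [273.7 293.7] [358.4 140.7   0. ]
top mug 0.68 [226.1 214.8] [558.6 267.8   0. ]
top jar 0.76 [455.7 233.3] [ 517.7 -322.6    0. ]
top jar 0.26 [350. 197.] [608.8 -50.8   0. ]
23.0 [ 442.7 -309.7  202.6] [[-0.03, 0.999, 0.02], [1.0, 0.03, -0.005], [-0.005, 0.02, -1.0]] [ 0.2 -0.4 -0.3] -0.0 [ 0.772  0.364 -0.336  1.839  0.14   0.941  0.407]
the job is handed in; nothing more can be done
None
```

The vise is in its fourth notch with the locking lever pressed fully down. I handed the job in at 23.0 s with the arm clear of everything.

**Stop and clicks:** I turned the vise clockwise by its handle to the hard stop, which held firm at about 21 N with the handle at -84.6°. From there I brought it back anticlockwise. I felt the notches at -82.6° (zero), -62.6°, -42.6° and -22.6°, and let go in the fourth at -2.6°. I then pressed the lever down until it bottomed out.

**Last checks:**
- **Vise angle:** both cameras put the yellow tube 80° from its notch-zero direction, and it had not moved after locking.
- **Lever:** it lies level, with the knob about 142 mm from the axis (140 mm nominal when fully down).
- **Bystanders:** the screwdriver, spanner, mug and jar all read within about 10 mm of where they started. I put that down to the detector, since the arm never went near them.

**What disagreed or went less well:**
- **Start angle:** the vise started at about -30°, which is not on the 20° notch grid I felt, and I have no explanation for it. On an early test it also came to rest at about -51°, between notches. I therefore relied on the force trace.
- **First stop contact:** the first approach pressed with 41 N along x and 44 N along z at the wrist, more than needed. I then backed off, let go, made two test moves and met the stop again gently before counting.
- **Final lever press:** it peaked at about 46 N at the fingertips, well under the wrist limit.

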